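Record a clip that points out the bare knife and its bay

ROBOT

A 7-joint arm with a two-finger parallel gripper is mounted at the origin on the work surface. World frame = base frame: x ahead of the robot, y to its left, z up, the work surface at z = 0. Lengths are in m, angles in degrees, forces in N, time in s.
With the tool pointing down it reaches from about 0.4 to 0.875 m from the base axis. Payload 4.4 kg.
Tool frame: the origin (TCP) lies between the finger pads, 19 mm behind the fingertips; this is the grasp point; z points along the fingers, y is the line along which they close (so a half turn about z gives the same grasp; the last joint's range is limited). The gripper opens to 85 mm and grips with 20 to 120 N. Pads are 22 mm wide; open, the fingers measure 114 mm over their backs; the gripper's body (76 mm by 85 mm) begins 54 mm behind the grasp point. The pads swing forward as they close: fully open they stand 13 mm farther back than shut.
Start: joints at [-79.458, 36.005, 2.206, 86.941, -1.547, 57.084, -1.146], TCP at [0.161, 0.63, 0.25] pointing down, gripper open.
Joint ranges: [-175.42, 175.42], [-21.48, 121.26], [-71.46, 75.88], [10.55, 141.38], [-63.04, 243.04], [13.31, 113.54], [-168.57, 168.57]. Speed limits (degrees/s): [147.25, 147.25, 180, 180, 180, 180, 180].

INTERFACE

Orientations are given as a 3x3 rotation matrix whose columns are the frame's x, y, z axes.
In Python, from station import manip gives the robot as it stands.
- The arm moves only by the shell command python3 -m crank 'ROWS'. ROWS is JSON, a list of rows, each a list of 7 numbers: the shift along the tool's x, y, z in m, then the turn, a rotation vector about the tool's x, y, z in rad, then the opening, from 0 (shut) to 1 (fully open). In form: [[dx, dy, dz, wx, wy, wz, gripper], ...]. A call has 1 to 12 rows; each row shifts and turns the commanded pose from where the row before left it, along the tool's axes as they then stand; what a row does not reach is not made up. A row lasts 1/10 s, in which the tool goes at most 50 mm and 8.59 degrees, less where a joint would pass 70% of its speed; a pose out of reach is approached as far as the arm can. A call with a gripper value outside its range is refused whole. The fingers move at their own pace and stop on an object; the grip force is fixed at half the most. Time passes only in rows, so rows that do not move let the fingers close. It gives the time, the measured TCP pose, the force, the opening and the grip force at its end, in the units of the state.
- manip.get_state(): the state, without advancing time (a new reading comes with each control period).
- manip.grab_frame(name): name is "scene" or "top" or "wrist"; returns the picture (384x512x3 uint8, red, green, blue); there is no depth.
- manip.camera_params(name): a dict with "fx", "fy", "cx", "cy" (pixels), "R" (3x3) and "t" (3): a world point X has camera coordinates R X + t. Camera axes: x right, y down, z forward; pixel columns grow to the right and rows downward; lengths in m; the calibration is good to about 2 mm. The wrist camera is an equidistant fisheye: a pixel r from the principal point sees the ray r / f radians off the axis. A picture is of the moment at which its call begins: read the wrist's pose just before it. camera_params takes no time and is no camera call; for the wrist camera it gives the pose at the moment of the call.
- manip.hand_in(): hands the job in; it is judged then, once.
The state is a dict: "t": time; "joints": joint angles; "joint_vel": joint speeds; "tau": joint torques, N m; "position": TCP position; "orientation": TCP orientation; "contact_force": force on the tool from outside, world axes, zero at the start; "torque": the same for the moment, N m; "width": opening from 0.0 (shut) to 1.0 (fully open); "gripper_force": force on a finger pad.
Only numpy, scipy, OpenCV 4.12 (cv2) and the standard library are available. Lean on these libraries where they do the work, as an engineer would, in place of code of your own. Each camera call takes 0.05 s, during which the arm holds its last target. There are 200 camera calls.

TASK

Record a short tidy-up clip for the class: press the red record key on the document camera's base, point from above at the blue-handled craft knife left bare-bladed on the cutting mat, then point at the empty tray bay lined with blue foam where it belongs, and press the red key once more to stop the recording. Each time you point, keep the fingertips a couple of centimetres over the knife or the bay for about two seconds. Only point: the knife, the mat, the tray and the other things lying about are not touched or shifted, and the grey zoom key is left alone.

Things in the scene. Friction and masses are not known exactly. Their poses are not given: they have to be found in the camera images.
- record_key (a joint): travel of the red record key in m: 0 up, 0.005 fully down. Sprung: it starts to move at 1 N, takes 3.5 N fully down, and comes back up by itself when let go. It counts as pressed from 0.0035
- record_key_top (a point): centre of the top face of the red record key, a round key of 24 mm diameter standing 7 mm out of the dark key panel; at rest its top is 35 mm above the table. It is pressed straight down. The key moves with the camera's base
- zoom_key (a joint): travel of the grey zoom key in m, 0 up, 0.005 down: same shape and spring as the red key. Not to be pressed
- zoom_key_top (a point): centre of the top face of the grey zoom key, 54 mm from the red key's centre, beside it towards -y of the base
- doc_camera: document camera, fixed: light grey base 220 x 120 x 28 mm, both keys on its front part at x = -75 mm. A 16 mm gooseneck rises from the rear at x = 85, y = -30 mm to a camera head of about 50 x 50 x 80 mm, 0.25 to 0.36 m above the table at x = 130, y = 50 mm. Origin: centre of the base's underside; x to the rear (away from the robot), y left, z up
- blue_knife: the craft knife to point at: 150 mm long, dark blue handle 100 x 18 x 14 mm, brass ferrule, bare steel blade 35 mm long. Lies loose on the mat. Origin: underside of the handle's line, at the middle of the whole length; x runs along the knife towards the blade tip (handle from x = -75 to +25 mm, blade from +40 to +75 mm), z up; top of the handle at z = 14 mm
- blue_bay: bright blue foam pad, 190 x 44 x 3 mm, fixed on the floor of the one empty bay of the tool tray: the bay to point at. Origin: centre of its underside, 3 mm above the table; x along the bay, y across it, z up. The bay's dividers stand 19 mm and the tray's rim 22 mm above this origin
- tool_tray: grey tool tray, fixed: 200 x 200 mm, 25 mm high, walls 3 mm, four bays 46 mm wide side by side across its y, each running along its x. Origin: centre of the underside. Which bay is the empty blue one varies
- cutting_mat: green cutting mat with yellow grid, fixed, 450 (x) x 300 (y) x 3 mm. Origin: centre of the underside
- red_knife: another craft knife on the mat, same size, red handle and white cap over the blade, loose; not the one to point at. Origin and axes as the blue knife's
- crane_a: black folded card crane on the mat, loose, about 85 mm long, 45 mm high. Origin: centre of the underside
- crane_b: second black folded card crane, same as the first
- glue: white glue bottle standing on the far part of the mat, 48 mm diameter, 125 mm tall, orange cap, loose. Origin: centre of the underside
- awl: awl with a wooden handle, 140 mm long, 20 mm high, loose in a bay of the tray. Origin: under its middle
- bone_folder: cream bone folder, 152 x 22 x 5 mm, loose in a bay of the tray. Origin: under its middle
- tweezers: steel tweezers, 147 mm long, 9 mm high, loose in a bay of the tray. Origin: under its middle

How it is judged:
By the outcome, as a careful person would: the job done as asked, in the order asked, and still so for the second after the job is handed in, with the robot touching nothing.
It also fails if it takes over 64 s, if anything falls off the work surface, if the arm or the gripper's body presses on something with over 40 N, if the wrist force passes 120 N, or if a joint passes its speed limit or range.

## Working session

There is one attempt and no reset: what is moved stays moved. The work goes in short steps, Python scripts to look and compute and a shell command to move; the robot and the scene stay as the last step left them, time stands still between calls to the robot, and variables do not carry over. Pictures are saved under pics/ and viewed, at most 10 in all, crops included, and the job is handed in when it is done.

```bash
mkdir -p pics; ls; python3 - <<'E'
from station import manip
import cv2
s=manip.get_state(); print(s)
for n in("top","scene"):
    im=manip.grab_frame(n); cv2.imwrite(f"pics/{n}0.png",im[:,:,::-1]); print(manip.camera_params(n))
E
```

```text
pics
{'t': 0.0, 'joints': array([-79.45529881,  36.05857233,   2.20333032,  86.99781911,
        -1.54457562,  57.08254742,  -1.1447484 ]), 'joint_vel': array([ 0.08257676,  0.01194038, -0.0904665 , -0.06446666,  0.04197582,
        0.00382559, -0.05706293]), 'tau': array([-2.06585919e-04, -5.63414276e+01,  1.22658782e+00, -1.93430507e+01,
        1.11626589e-02,  1.09183238e-02, -6.59420081e-06]), 'position': array([0.16055456, 0.62924102, 0.24908304]), 'orientation': array([[-9.68959912e-01,  2.47217565e-01, -4.04648097e-04],
       [ 2.47217887e-01,  9.68958123e-01, -1.86333866e-03],
       [-6.85629862e-05, -1.90553671e-03, -9.99998182e-01]]), 'contact_force': array([ 0.43591801, -0.24411231, -0.34848331]), 'torque': array([-0.00611692,  0.04854053,  0.01250052]), 'gripper_force': 0.0, 'width': 0.999689383913126}
{'fx': 429.3701547300149, 'fy': 429.3701547300149, 'cx': 258.93012490481794, 'cy': 191.16708787057644, 'R': array([[ 0.13894658, -0.99029594,  0.00279218],
       [-0.95856232, -0.13520111, -0.25075674],
       [ 0.24870088,  0.03216531, -0.96804611]]), 't': array([-0.05986354,  0.59786527,  0.9153754 ])}
{'fx': 352.3721301544121, 'fy': 352.3721301544121, 'cx': 255.8527099519741, 'cy': 188.06497109609467, 'R': array([[-0.30936361,  0.95086718,  0.01207311],
       [ 0.78756454,  0.26330732, -0.55714571],
       [-0.53295051, -0.16285225, -0.83032698]]), 't': array([ 0.17014946, -0.44716651,  1.35803514])}
```

View pics/top0.png

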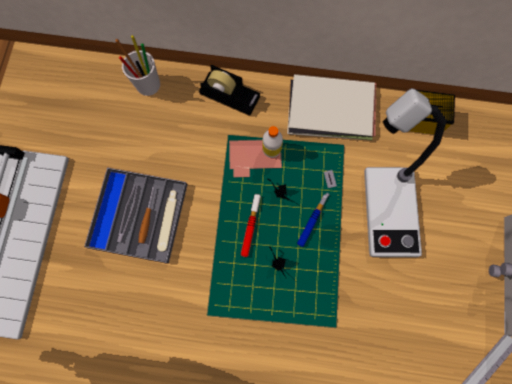

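View pics/scene0.png

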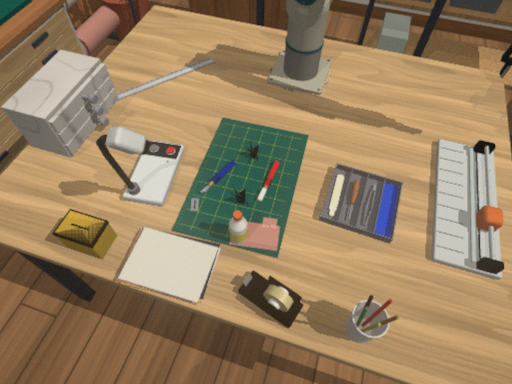

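The top view shows the red key at about (385,241), the grey key at (407,241), the blue knife from (302,243) to (327,196), blade up-right, and the blue bay at the tray's left edge, about (107,210). In the scene view they are at (171,150), (153,149), (219,176) and (386,208). Next I measure them with colour masks in both views.

```bash
cat > h.py <<'E'
import numpy as np, cv2
from station import manip
def ray(P,uv):
    d=np.array([(uv[0]-P['cx'])/P['fx'],(uv[1]-P['cy'])/P['fy'],1.]); R=P['R']
    return -R.T@P['t'], R.T@d
def onz(P,uv,z):
    c,d=ray(P,uv); return c+d*(z-c[2])/d[2]
def proj(P,X):
    x=P['R']@np.array(X)+P['t']; return np.array([P['cx']+P['fx']*x[0]/x[2],P['cy']+P['fy']*x[1]/x[2]])
def blobs(im,lo,hi,amin=15):
    h=cv2.cvtColor(im,cv2.COLOR_RGB2HSV); m=cv2.inRange(h,lo,hi)
    cs,_=cv2.findContours(m,cv2.RETR_EXTERNAL,cv2.CHAIN_APPROX_NONE)
    return [(cv2.contourArea(c),c) for c in sorted(cs,key=cv2.contourArea)[::-1] if cv2.contourArea(c)>=amin]
E
python3 - <<'E'
from h import *
np.set_printoptions(precision=4,suppress=True)
for n in("top","scene"):
    P=manip.camera_params(n); im=cv2.imread(f"pics/{n}0.png")[:,:,::-1].copy()
    print(n,"tcp px",proj(P,[.161,.63,.25]), "base",proj(P,[0,0,0]))
    for nm,lo,hi,z in(("blue",(108,150,60),(130,255,255),.012),("red",(0,190,110),(5,255,255),.035),("red2",(174,190,110),(180,255,255),.035)):
        for a,c in blobs(im,lo,hi)[:5]:
            r=cv2.minAreaRect(c); zz=.006 if a>600 and nm=="blue" else z
            print(nm,a,r, "ctr",onz(P,r[0],zz)); 
            if nm=="blue": print([onz(P,p,zz)[:2] for p in cv2.boxPoints(r)])
E
```

```text
top tcp px [-127.7252  364.2046] base [230.8503 471.6045]
blue 1161.0 ((107.2264175415039, 209.70755004882812), (16.208545684814453, 78.70760345458984), 15.945395469665527) ctr [0.5201 0.3877 0.006 ]
[array([0.4286, 0.412 ]), array([0.6216, 0.4034]), array([0.6156, 0.3622]), array([0.4234, 0.3726])]
blue 235.0 ((308.3999938964844, 227.1999969482422), (7.155416965484619, 39.35479736328125), 26.56505012512207) ctr [ 0.5446 -0.1045  0.012 ]
[array([ 0.5022, -0.0804]), array([ 0.5936, -0.1128]), array([ 0.5879, -0.1291]), array([ 0.4967, -0.0964])]
red 230.0 ((247.9470672607422, 235.9882354736328), (7.0502400398254395, 40.782928466796875), 12.528807640075684) ctr [0.4998 0.0358 0.035 ]
red 53.5 ((385.0, 240.5), (8.0, 9.0), 0.0) ctr [ 0.534  -0.2835  0.035 ]
scene tcp px [520.4497  80.4648] base [300.0017  72.0378]
blue 430.0 ((384.6346435546875, 208.82691955566406), (10.198038101196289, 50.4018440246582), 11.309932708740234) ctr [0.525  0.3786 0.012 ]
[array([0.61  , 0.3613]), array([0.4343, 0.3682]), array([0.4322, 0.3975]), array([0.6075, 0.3881])]
blue 95.5 ((223.50003051757812, 171.00001525878906), (4.949747085571289, 27.577163696289062), 45.0) ctr [ 0.5454 -0.1054  0.012 ]
[array([ 0.5843, -0.1274]), array([ 0.4957, -0.0977]), array([ 0.5053, -0.0827]), array([ 0.5929, -0.1127])]
```

```bash
python3 -m crank '[[0,0,0,0,0,-0.125,0],[0,0,0,0,0,-0.125,0],[-0.034,-0.033,0,0,0,0,0],[-0.034,-0.033,0,0,0,0,0],[-0.034,-0.033,0,0,0,0,0],[-0.034,-0.033,0,0,0,0,0],[-0.034,-0.033,0,0,0,0,0],[-0.034,-0.033,0,0,0,0,0],[-0.034,-0.033,0,0,0,0,0],[-0.034,-0.033,0,0,0,0,0],[-0.034,-0.033,0,0,0,0,0],[-0.034,-0.033,0,0,0,0,0]]'; python3 - <<'E'
from h import *
P=manip.camera_params("top"); im=cv2.imread("pics/top0.png")[:,:,::-1].copy()
cv2.imwrite("pics/key0.png",cv2.resize(im[160:270,350:440],None,fx=6,fy=5)[:,:,::-1])
print(onz(P,(407,241),.035),onz(P,(385,241),.035))
E
```

```text
t: 1.3
position: [0.5017, 0.2983, 0.2498]
orientation: [[-1.0, -0.0, -0.001], [-0.0, 1.0, -0.0], [0.001, -0.0, -1.0]]
contact_force: [0.2, -0.9, -0.3]
width: 0.003
gripper_force: 0.0
[ 0.54005528 -0.33456695  0.035     ] [ 0.53287432 -0.28353077  0.035     ]
```

```bash
python3 -m crank '[[-0.003,-0.045,0,0,0,0,0],[-0.003,-0.045,0,0,0,0,0],[-0.003,-0.045,0,0,0,0,0],[-0.003,-0.045,0,0,0,0,0],[-0.003,-0.045,0,0,0,0,0],[-0.003,-0.045,0,0,0,0,0],[-0.003,-0.045,0,0,0,0,0],[-0.003,-0.045,0,0,0,0,0],[-0.003,-0.045,0,0,0,0,0],[-0.003,-0.045,0,0,0,0,0],[-0.002,-0.045,0,0,0,0,0],[0,-0.045,0,0,0,0,0]]'; python3 -m crank '[[0,-0.042,0.02,0,0,0,0],[0,0,0.04,0,0,0,0],[0,0,0.04,0,0,0,0],[0,0,0.02,0,0,0,0],[0,0,0.01,0,0,0,0],[0,0,0,0,0,0,0]]'; python3 - <<'E'
from h import *
P=manip.camera_params("wrist"); s=manip.get_state()
im=manip.grab_frame("wrist"); cv2.imwrite("pics/w1.png",im[:,:,::-1]); print(P,s['position'],s['contact_force'])
def fray(uv):
    p=np.array([uv[0]-P['cx'],uv[1]-P['cy']]); r=np.hypot(*p); th=r/P['fx']
    d=np.array([*(np.sin(th)*p/r),np.cos(th)]); c=-P['R'].T@P['t']; d=P['R'].T@d; return c,d
for a,c in blobs(im,(0,150,80),(6,255,255),40)[:4]:
    q,_=cv2.minEnclosingCircle(c); o,d=fray(q); print(a,q,o+d*(.035-o[2])/d[2])
E
```

```text
t: 2.5
position: [0.5326, -0.2418, 0.2497]
orientation: [[-1.0, -0.0, -0.0], [-0.0, 1.0, 0.0], [0.0, 0.0, -1.0]]
contact_force: [-0.1, 0.2, 0.1]
width: -0.005
gripper_force: 0.0
t: 3.1
position: [0.5321, -0.2816, 0.1187]
orientation: [[-1.0, -0.0, -0.003], [-0.0, 1.0, 0.001], [0.003, 0.001, -1.0]]
contact_force: [-0.3, 0.6, -0.1]
width: -0.001
gripper_force: 0.0
{'fx': 297.3186396354542, 'fy': 297.3186396354542, 'cx': 256.23206383382916, 'cy': 191.71793574561664, 'R': array([[-6.39523358e-04,  9.99999097e-01,  1.18186663e-03],
       [ 9.57811283e-01,  2.72877114e-04,  2.87397759e-01],
       [ 2.87397177e-01,  1.31580277e-03, -9.57810593e-01]]), 't': array([ 0.28115256, -0.50905936,  0.10082767])} [ 0.53207079 -0.28163798  0.11866105] [-0.27356323  0.56952794 -0.13045127]
687.0 (252.9471435546875, 208.59030151367188) [ 0.53413587 -0.28329084  0.035     ]
```

View pics/w1.png

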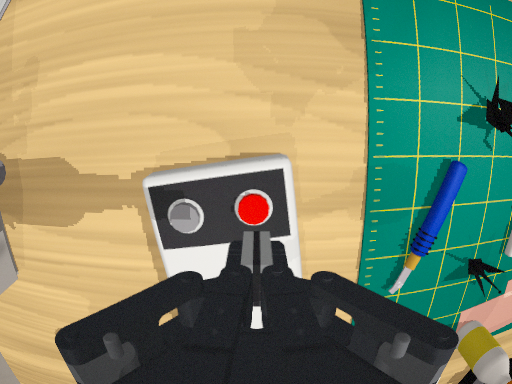

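The wrist view shows the red key at (253,208), the grey key at (185,216) and the shut fingers just beyond the red key, clear of the grey one. It puts the key at (0.534, -0.283), which agrees with the top view.

```bash
python3 -m crank '[[-0.002,-0.002,0.02,0,0,0,0],[0,0,0.02,0,0,0,0],[0,0,0.015,0,0,0,0],[0,0,0.005,0,0,0,0],[0,0,0,0,0,0,0],[0,0,0,0,0,0,0]]'; python3 -m crank '[[0,0,0.002,0,0,0,0],[0,0,0.002,0,0,0,0],[0,0,0.001,0,0,0,0],[0,0,0,0,0,0,0],[0,0,0,0,0,0,0]]'
```

```text
t: 3.75
position: [0.5355, -0.2844, 0.0609]
orientation: [[-1.0, -0.0, 0.001], [-0.0, 1.0, -0.001], [-0.001, -0.001, -1.0]]
contact_force: [-0.1, -1.0, 0.1]
width: 0.0
gripper_force: 0.0
t: 4.25
position: [0.5348, -0.2841, 0.055]
orientation: [[-1.0, -0.0, -0.0], [-0.0, 1.0, 0.0], [0.0, 0.0, -1.0]]
contact_force: [-0.2, -0.1, -0.0]
width: -0.001
gripper_force: 0.0
```

```bash
python3 -m crank '[[0,0,0.001,0,0,0,0],[0,0,0.001,0,0,0,0],[0,0,0.001,0,0,0,0],[0,0,0,0,0,0,0],[0,0,0,0,0,0,0]]'
```

```text
t: 4.75
position: [0.5349, -0.2842, 0.0521]
orientation: [[-1.0, -0.0, 0.0], [-0.0, 1.0, -0.0], [-0.0, -0.0, -1.0]]
contact_force: [0.8, 0.3, 1.6]
width: 0.0
gripper_force: 0.9
```

```bash
python3 -m crank '[[0,0,0.001,0,0,0,0],[0,0,0.0005,0,0,0,0],[0,0,0,0,0,0,0],[0,0,0,0,0,0,0]]'
```

```text
t: 5.15
position: [0.5349, -0.2841, 0.0506]
orientation: [[-1.0, -0.0, 0.0], [-0.0, 1.0, -0.0], [-0.0, -0.0, -1.0]]
contact_force: [0.4, -0.3, 2.0]
width: -0.002
gripper_force: 1.3
```

```bash
python3 -m crank '[[0,0,0.001,0,0,0,0],[0,0,0.0005,0,0,0,0],[0,0,0,0,0,0,0],[0,0,0,0,0,0,0]]'
```

```text
t: 5.55
position: [0.5349, -0.2841, 0.049]
orientation: [[-1.0, -0.0, 0.0], [-0.0, 1.0, -0.0], [-0.0, -0.0, -1.0]]
contact_force: [-0.8, 0.4, 2.5]
width: 0.003
gripper_force: 1.7
```

```bash
python3 -m crank '[[0,0,0.001,0,0,0,0],[0,0,0.001,0,0,0,0],[0,0,0,0,0,0,0],[0,0,0,0,0,0,0]]'
```

```text
t: 5.95
position: [0.535, -0.2842, 0.0486]
orientation: [[-1.0, -0.0, 0.0], [-0.0, 1.0, -0.0], [-0.0, -0.0, -1.0]]
contact_force: [-2.7, 1.7, 15.0]
width: -0.002
gripper_force: 7.5
```

Pressed: it bottomed out at 15 N. Releasing it and moving to the knife.

```bash
python3 -m crank '[[0,0,-0.01,0,0,0,0],[0,0,-0.03,0,0,0,0],[0,0,-0.04,0,0,0,0],[0,0,-0.04,0,0,0,0],[-0.004,0.029,0,0,0,0,0],[-0.004,0.029,0,0,0,0,0],[-0.004,0.029,0,0,0,0,0],[-0.004,0.029,0,0,0,0,0],[-0.004,0.029,0,0,0,0,0],[-0.004,0.029,0,0,0,0,0],[0,0,0,0,0,0,0],[0,0,0,0,0,0,0]]'; python3 - <<'E'
from h import *
P=manip.camera_params("wrist"); s=manip.get_state()
im=manip.grab_frame("wrist"); cv2.imwrite("pics/w2.png",im[:,:,::-1]); print(s['position'],s['contact_force'])
def fray(uv):
    p=np.array([uv[0]-P['cx'],uv[1]-P['cy']]); r=np.hypot(*p); th=r/P['fx']
    d=np.array([*(np.sin(th)*p/r),np.cos(th)]); c=-P['R'].T@P['t']; d=P['R'].T@d; return c,d
for a,c in blobs(im,(108,130,40),(130,255,255),40)[:3]:
    r=cv2.minAreaRect(c); print(a,r)
    b=cv2.boxPoints(r); 
    for q in [r[0],*b]: o,d=fray(q); print(o+d*(.012-o[2])/d[2])
E
```

```text
t: 7.15
position: [0.5585, -0.1093, 0.1667]
orientation: [[-1.0, -0.002, -0.001], [-0.002, 1.0, 0.0], [0.001, 0.0, -1.0]]
contact_force: [0.4, -0.0, 0.5]
width: -0.001
gripper_force: 0.0
[ 0.5584641  -0.10934889  0.16669442] [ 0.39778763 -0.02932868  0.48324325]
1649.0 ((260.4889221191406, 167.09939575195312), (18.593629837036133, 100.82659149169922), 21.614778518676758)
[ 0.54442928 -0.10463863  0.012     ]
[ 0.58877563 -0.13158062  0.012     ]
[ 0.4963768 -0.09566    0.012    ]
[ 0.50258651 -0.07942553  0.012     ]
[ 0.59606629 -0.11429902  0.012     ]
```

View pics/w2.png

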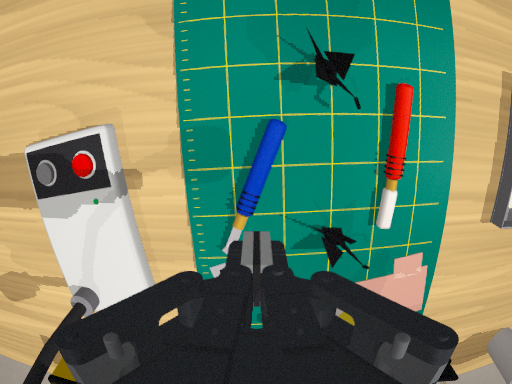

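The wrist view shows the blue knife from (278,125) to (230,245), with the shut fingertips over its front handle. Both cranes and the red knife are clear. A green LED is lit on the base at (95,201), so it is recording. Lowering to 22 mm above the handle and holding.

```bash
python3 -m crank '[[0,0,0.03,0,0,0,0],[0,0,0.03,0,0,0,0],[0,0,0.03,0,0,0,0],[0,0,0.014,0,0,0,0],[0,0,0.005,0,0,0,0],[0,0,0,0,0,0,0],[0,0,0,0,0,0,0],[0,0,0,0,0,0,0],[0,0,0,0,0,0,0],[0,0,0,0,0,0,0],[0,0,0,0,0,0,0],[0,0,0,0,0,0,0]]'; python3 -m crank '[[0,0,0,0,0,0,0],[0,0,0,0,0,0,0],[0,0,0,0,0,0,0],[0,0,0,0,0,0,0],[0,0,0,0,0,0,0],[0,0,0,0,0,0,0],[0,0,0,0,0,0,0],[0,0,0,0,0,0,0],[0,0,0,0,0,0,0],[0,0,0,0,0,0,0],[0,0,0,0,0,0,0],[0,0,0,0,0,0,0]]'; python3 -m crank '[[0,0,0,0,0,0,0],[0,0,0,0,0,0,0],[0,0,0,0,0,0,0],[0,0,0,0,0,0,0]]'
```

```text
t: 8.4
position: [0.5589, -0.11, 0.0581]
orientation: [[-1.0, -0.0, 0.0], [-0.0, 1.0, 0.0], [-0.0, 0.0, -1.0]]
contact_force: [-0.3, -1.1, 0.6]
width: -0.002
gripper_force: 0.0
t: 9.6
position: [0.5588, -0.1101, 0.058]
orientation: [[-1.0, -0.0, -0.0], [-0.0, 1.0, 0.0], [0.0, 0.0, -1.0]]
contact_force: [-0.5, -0.6, -1.1]
width: 0.001
gripper_force: 0.0
t: 10.0
position: [0.5588, -0.1101, 0.058]
orientation: [[-1.0, -0.0, -0.0], [-0.0, 1.0, 0.0], [0.0, 0.0, -1.0]]
contact_force: [-0.6, -0.0, -0.3]
width: -0.001
gripper_force: 0.0
```

```bash
python3 -m crank '[[0,0,-0.03,0,0,0,0],[0,0,-0.04,0,0,0,0],[0,0,-0.04,0,0,0,0],[0.003,0.041,0,0,0,0,0],[0.003,0.041,0,0,0,0,0],[0.003,0.041,0,0,0,0,0],[0.003,0.041,0,0,0,0,0],[0.003,0.041,0,0,0,0,0],[0.003,0.041,0,0,0,0,0],[0.003,0.041,0,0,0,0,0],[0.003,0.041,0,0,0,0,0],[0.003,0.041,0,0,0,0,0]]'; python3 -m crank '[[0.003,0.041,0,0,0,0,0],[0.003,0.041,0,0,0,0,0],[0.004,0.041,0,0,0,0,0],[0,0.004,0,0,0,0,0],[0,0,0,0,0,0,0]]';python3 - <<'E'
from h import *
P=manip.camera_params("wrist"); s=manip.get_state()
im=manip.grab_frame("wrist"); cv2.imwrite("pics/w3.png",im[:,:,::-1]); print(s['position'],s['contact_force'])
def fray(uv):
    p=np.array([uv[0]-P['cx'],uv[1]-P['cy']]); r=np.hypot(*p); th=r/P['fx']
    d=np.array([*(np.sin(th)*p/r),np.cos(th)]); c=-P['R'].T@P['t']; d=P['R'].T@d; return c,d
for a,c in blobs(im,(108,130,40),(130,255,255),40)[:3]:
    r=cv2.minAreaRect(c); print(a,r)
    b=cv2.boxPoints(r); 
    for q in [r[0],*b]: o,d=fray(q); print(o+d*(.006-o[2])/d[2])
E
```

```text
t: 11.2
position: [0.5313, 0.2605, 0.168]
orientation: [[-1.0, -0.0, -0.0], [-0.0, 1.0, -0.0], [0.0, -0.0, -1.0]]
contact_force: [0.6, -1.0, -0.7]
width: 0.001
gripper_force: 0.0
t: 11.7
position: [0.5206, 0.3877, 0.1676]
orientation: [[-1.0, -0.003, -0.001], [-0.003, 1.0, 0.0], [0.001, 0.0, -1.0]]
contact_force: [0.4, -1.2, -0.5]
width: -0.002
gripper_force: 0.0
[0.52064542 0.38766053 0.16757267] [ 0.36856641 -1.21844653 -0.47320649]
2349.0 ((253.8603515625, 161.3741455078125), (46.62528991699219, 154.96742248535156), 3.3664603233337402)
[0.50241056 0.38600812 0.006     ]
[0.58417639 0.35651933 0.006     ]
[0.42605144 0.36814689 0.006     ]
[0.4284469  0.41204615 0.006     ]
[0.58710579 0.40607335 0.006     ]
98.0 ((239.0, 171.0), (14.0, 20.0), 0.0)
[0.51209237 0.37139591 0.006     ]
[0.52229383 0.36430631 0.006     ]
[0.50205372 0.36463125 0.006     ]
[0.50205639 0.37833567 0.006     ]
[0.52226018 0.37824458 0.006     ]
```

View pics/w3.png

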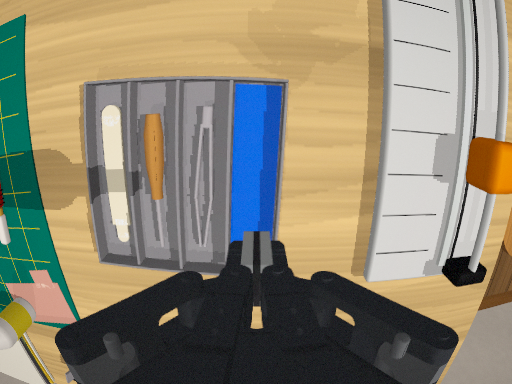

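The wrist view shows the blue bay from (232,83) to (280,235), empty, with the fingers centred on it. The tweezers are one bay to the left, and the paper trimmer is well off to the right. Lowering until the tips are about 3 cm over the foam and 1 cm over the rim, then holding.

```bash
python3 -m crank '[[0,-0.001,0.03,0,0,0,0],[0,0,0.03,0,0,0,0],[0,0,0.03,0,0,0,0],[0,0,0.019,0,0,0,0],[0,0,0.006,0,0,0,0],[0,0,0,0,0,0,0],[0,0,0,0,0,0,0],[0,0,0,0,0,0,0],[0,0,0,0,0,0,0],[0,0,0,0,0,0,0],[0,0,0,0,0,0,0],[0,0,0,0,0,0,0]]'; python3 -m crank '[[0,0,0,0,0,0,0],[0,0,0,0,0,0,0],[0,0,0,0,0,0,0],[0,0,0,0,0,0,0],[0,0,0,0,0,0,0],[0,0,0,0,0,0,0],[0,0,0,0,0,0,0],[0,0,0,0,0,0,0],[0,0,0,0,0,0,0],[0,0,0,0,0,0,0],[0,0,0,0,0,0,0],[0,0,0,0,0,0,0]]'; python3 -m crank '[[0,0,0,0,0,0,0],[0,0,0,0,0,0,0],[0,0,0,0,0,0,0],[0,0,0,0,0,0,0]]'
```

```text
t: 12.95
position: [0.5217, 0.385, 0.0532]
orientation: [[-1.0, -0.0, 0.0], [-0.0, 1.0, 0.0], [-0.0, 0.0, -1.0]]
contact_force: [0.1, -0.3, 0.1]
width: -0.001
gripper_force: 0.0
t: 14.15
position: [0.5217, 0.3849, 0.053]
orientation: [[-1.0, -0.0, 0.0], [-0.0, 1.0, 0.0], [-0.0, 0.0, -1.0]]
contact_force: [0.3, 0.3, 0.3]
width: 0.005
gripper_force: 0.0
t: 14.55
position: [0.5217, 0.3849, 0.053]
orientation: [[-1.0, -0.0, -0.0], [-0.0, 1.0, 0.0], [0.0, 0.0, -1.0]]
contact_force: [-0.0, 0.4, 0.4]
width: 0.001
gripper_force: 0.0
```

```bash
python3 -m crank '[[0,0,-0.03,0,0,0,0],[0,0,-0.04,0,0,0,0],[0,0,-0.05,0,0,0,0],[0,-0.042,0,0,0,0,0],[0,-0.042,0,0,0,0,0],[0,-0.042,0,0,0,0,0],[0,-0.042,0,0,0,0,0],[0,-0.042,0,0,0,0,0],[0,-0.042,0,0,0,0,0],[0,-0.042,0,0,0,0,0],[0,-0.042,0,0,0,0,0],[0,-0.042,0,0,0,0,0]]'; python3 -m crank '[[-0.002,-0.042,0,0,0,0,0],[-0.002,-0.042,0,0,0,0,0],[-0.002,-0.042,0,0,0,0,0],[-0.002,-0.042,0,0,0,0,0],[-0.002,-0.042,0,0,0,0,0],[-0.002,-0.042,0,0,0,0,0],[0,-0.039,0,0,0,0,0],[0,0,0.04,0,0,0,0],[0,0,0.04,0,0,0,0],[0,0,0.025,0,0,0,0],[0,0,0,0,0,0,0],[0,0,0,0,0,0,0]]'
```

```text
t: 15.75
position: [0.5217, 0.0052, 0.1732]
orientation: [[-1.0, -0.0, 0.001], [-0.0, 1.0, 0.0], [-0.001, 0.0, -1.0]]
contact_force: [0.6, -0.0, 0.2]
width: 0.007
gripper_force: 0.0
t: 16.95
position: [0.534, -0.2842, 0.0683]
orientation: [[-1.0, -0.0, -0.0], [-0.0, 1.0, -0.0], [0.0, -0.0, -1.0]]
contact_force: [0.5, -0.0, 0.2]
width: 0.005
gripper_force: 0.0
```

```bash
python3 -m crank '[[0,0,0.008,0,0,0,0],[0,0,0.006,0,0,0,0],[0,0,0.003,0,0,0,0],[0,0,0.002,0,0,0,0],[0,0,0.001,0,0,0,0],[0,0,0.001,0,0,0,0],[0,0,0,0,0,0,0],[0,0,0,0,0,0,0]]'
```

```text
t: 17.75
position: [0.5345, -0.2843, 0.0486]
orientation: [[-1.0, -0.0, 0.002], [-0.0, 1.0, -0.001], [-0.002, -0.001, -1.0]]
contact_force: [-1.2, 1.2, 11.6]
width: -0.002
gripper_force: 5.7
```

Fully down again. Raising and checking.

```bash
python3 -m crank '[[0,0,-0.01,0,0,0,0],[0,0,-0.03,0,0,0,0],[0,0,-0.04,0,0,0,0],[0,0,-0.04,0,0,0,0],[0.01,0.03,-0.03,0,0,0,0],[0.01,0.03,-0.03,0,0,0,0],[0,0,0,0,0,0,0],[0,0,0,0,0,0,0],[0,0,0,0,0,0,0]]'; python3 - <<'E'
from h import *
im=manip.grab_frame("wrist"); cv2.imwrite("pics/w4.png",im[:,:,::-1])
E
```

```text
t: 18.65
position: [0.5133, -0.2249, 0.2263]
orientation: [[-1.0, 0.001, -0.001], [0.001, 1.0, -0.0], [0.001, -0.0, -1.0]]
contact_force: [-0.1, 0.3, -0.2]
width: 0.002
gripper_force: 0.0
```

View pics/w4.png

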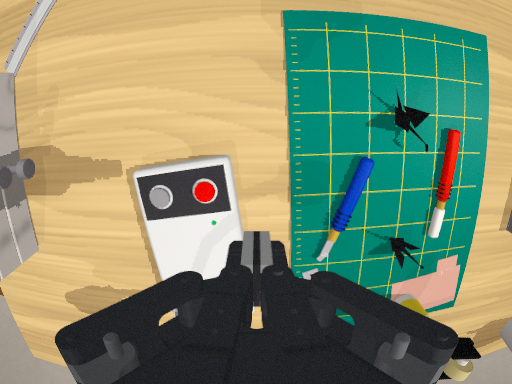

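The wrist view shows the red key up at (205,191), the knife and cranes where they were, and a green dot still lit at (213,222). I compare that dot with the first top and scene pictures, to tell a power light from a recording light.

```bash
python3 - <<'E'
from h import *
print(manip.get_state()['t'])
# LED world position from w4
P=manip.camera_params("wrist")
def fray(uv):
    p=np.array([uv[0]-P['cx'],uv[1]-P['cy']]); r=np.hypot(*p); th=r/P['fx']
    d=np.array([*(np.sin(th)*p/r),np.cos(th)]); c=-P['R'].T@P['t']; return c,P['R'].T@d
o,d=fray((213,222)); X=o+d*(.029-o[2])/d[2]; print(X)
a=cv2.imread("pics/w2.png"); b=cv2.imread("pics/w4.png")
print(a[199:204,93:98].max((0,1)),a[201,95],b[222,213]) 
out=[]
for n in("top","scene"):
    im=manip.grab_frame(n)[:,:,::-1]; i0=cv2.imread(f"pics/{n}0.png")
    q=proj(manip.camera_params(n),X).astype(int); print(n,q)
    for i in(i0,im):
        c=i[q[1]-20:q[1]+20,q[0]-20:q[0]+20].copy(); out.append(cv2.resize(c,(199,300),interpolation=cv2.INTER_NEAREST))
        g=c.astype(int)[15:26,15:26]; s=g[...,1]-np.maximum(g[...,0],g[...,2]); k=np.unravel_index(s.argmax(),s.shape); print(s.max(),g[k])
    for lo,hi in(((108,150,60),(130,255,255)),):
        for A,c in blobs(im[:,:,::-1].copy(),lo,hi)[:2]: print(A,cv2.minAreaRect(c))
cv2.imwrite("pics/led.png",np.hstack(out))
E
```

```text
18.7
[ 0.5734441 -0.2752325  0.029    ]
[168 177 171] [ 57 140   7] [ 87 194   0]
top [381 224]
57 [ 83 140  71]
0 [16 16 14]
1162.0 ((107.2264175415039, 209.70755004882812), (16.208545684814453, 78.70760345458984), 15.945395469665527)
237.0 ((308.3999938964844, 227.1999969482422), (7.155416965484619, 39.35479736328125), 26.56505012512207)
scene [167 160]
40 [129 169 127]
41 [131 172 131]
432.0 ((384.6346130371094, 208.82693481445312), (10.198039054870605, 50.401851654052734), 11.309932708740234)
94.0 ((223.50003051757812, 171.00001525878906), (4.949747085571289, 27.577163696289062), 45.0)
```

View pics/led.png

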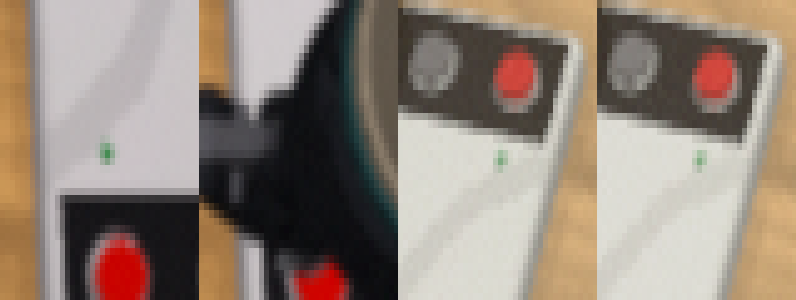

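The crops show the same green dot before the first press and now (top (381,224), scene (167,160)), so it is only a power light and says nothing about recording. The evidence for both presses is the key reaching its stop at TCP z 0.0486, with 15 N and 11.6 N. The knife and bay have not moved, and the robot touches nothing.

```bash
python3 -c "
from station import manip
print(manip.hand_in())"
```

```text
the job is handed in; nothing more can be done
None
```

The job is handed in at about 19 s: I pressed the red key to its stop, pointed at the blue knife and then at the blue bay for about two seconds each, and pressed the red key to its stop again; only the red key was touched, though no light on the base confirms the recording itself.

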